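Set the katori under the spout and meter the valve two turns open

TASK

Stand the small steel katori upright on the middle of the narrow steel slat across the tub, where the spout will run into it, and let go of it. Then use the upright crank handle on the valve wheel to shut the valve fully against its stop (clockwise from above), and from the stop back it off by exactly two full turns. Finish while still holding the crank handle between the fingers, with the wheel at rest; leave the large katori and the steel tumbler where they are.

Things in the scene. Friction and masses are not known exactly. Their poses are not given: they have to be found in the camera images.
- katori: the small steel katori: open straight-sided round bowl, 62 mm outside diameter, 34 mm high, wall 3 mm, foot 52 mm across, 55 to 100 g, standing upright and empty on the tiles to the left of the valve near a larger one; either may be the nearer. Origin at the centre of its underside, z up
- slat_mid (a point): centre of the top face of the fixed steel slat, 44 mm wide, 376 mm long, that bridges the fixed pink tub (360 x 340 mm, rim 100 mm high); its top is 110 mm above the tiles. x across the slat (away from the robot), y along it towards the valve, z up. The 20 mm thick spout comes from the valve 150 mm above the tiles, over the slat, and ends 65 to 90 mm from this point on its +y side
- wheel_axis (a point): centre of the valve's hand wheel, on its upright turning axis, 215 mm above the tiles. The wheel is level, 112 mm over its rim, rim bar 12 mm thick, steel, on a fixed stand to the left of the tub
- crank_handle: upright round crank handle on the wheel's rim, 50 mm from the wheel's axis: 20 mm diameter, 50 mm tall, black plastic. It spins freely on its own pin, so it can be pinched from above and led round in a circle without turning the hand. Origin at mid-height (252 mm above the tiles; its lower end is 6 mm above the rim bar)
- valve_wheel (a joint): turning angle of the valve wheel in rad from fully shut: 0 at the rigid stop, growing as it opens (anticlockwise from above); 6.283 is one turn. Between 2 and 9 at the start; opens to 25 at most. Turning takes 0.06 N m plus 0.015 N m per rad/s (1 to 3 N at the handle); it stays where it is left
- big_katori: a bystander: large steel katori, 94 mm across and 44 mm high, standing on the tiles
- tumbler: a bystander: steel tumbler, 70 mm across and 100 mm high, on the tiles beyond the valve

How it is judged:
By the outcome, as a careful person would: the job done as asked, in the order asked, and still so for the second after the job is handed in, while the arm keeps its last pose, push and grip.
It also fails if it takes over 72 s, if anything falls off the work surface, if the arm or the gripper's body presses on something with over 40 N, if the wrist force passes 120 N, or if a joint passes its speed limit or range.

ROBOT

A 6-joint arm with a two-finger parallel gripper is mounted at the origin on the work surface. World frame = base frame: x ahead of the robot, y to its left, z up, the work surface at z = 0. Lengths are in m, angles in degrees, forces in N, time in s.
With the tool pointing down it reaches from about 0.3 to 0.75 m from the base axis. Payload 8.5 kg.
Tool frame: the origin (TCP) lies between the finger pads, 19 mm behind the fingertips; this is the grasp point; z points along the fingers, y is the line along which they close (so a half turn about z gives the same grasp; the last joint's range is limited). The gripper opens to 85 mm and grips with 20 to 120 N. Pads are 22 mm wide; open, the fingers measure 114 mm over their backs; the gripper's body (76 mm by 85 mm) begins 54 mm behind the grasp point. The pads swing forward as they close: fully open they stand 13 mm farther back than shut.
Start: joints at [-81.091, 21.807, 74.336, -0, 83.858, -12.336], TCP at [0.199, -0.513, 0.25] pointing down, gripper open.
Joint ranges: [-178.18, 178.18], [-50.72, 133.34], [12.68, 142.11], [-81.47, 261.47], [9.98, 163.14], [-165.26, 165.26]. Speed limits (degrees/s): [136.94, 136.94, 180, 180, 180, 180].

INTERFACE

Orientations are given as a 3x3 rotation matrix whose columns are the frame's x, y, z axes.
In Python, from rig import monitor, optics, close_job, models gives the robot as it stands.
- The arm moves only by the tool step_arm, never from a script. Its arguments are lists of equal length, an entry for each row: "fingers": the closure, from -1 (fully open) to 1 (shut); "travel": the shift along the tool's x, y, z scaled (see below), a list of three; "twist": the turn about the tool's z scaled (see below). In form: {"fingers": [fingers, ...], "travel": [[tx, ty, tz], ...], "twist": [twist, ...]}. A call has 1 to 10 rows; each row shifts and turns the commanded pose from where the row before left it, along the tool's axes as they then stand; what a row does not reach is not made up. The controller multiplies each number of a shift by 100 mm and each number of a turn by pi rad. A row lasts 1/8 s, in which the tool goes at most 62.5 mm and 10.7 degrees, less where a joint would pass 70% of its speed; a pose out of reach is approached as far as the arm can. A call with a number of a shift or a turn outside -1 to 1 is refused whole. A call with a gripper value outside its range is refused whole. The fingers move at their own pace and stop on an object; "force" is the grip in N (left out, the last holds). Time passes only in rows, so rows that do not move let the fingers close. It gives the time, the measured TCP pose, the force, the opening and the grip force at its end, in the units of the state.
- monitor.observe(): the state, without advancing time (a new reading comes with each control period).
- optics.get_image(name): name is "side" or "top"; returns (picture, depth): 384x512x3 uint8, blue, green, red; 384x512 float32, m along the optical axis (not along the pixel's ray), 0 where there is no reading.
- optics.get_calibration(name): a dict with "vertical_fov" (degrees; the focal length in pixels is half the picture's height over the tangent of half this angle, whatever the lens; pixels are square), "cx", "cy" (the principal point, pixels), "distortion" ([k1, k2, p1, p2, k3] as OpenCV has them; the pictures are not rectified), "world_from_camera" (4x4, takes a point from camera to world coordinates). Camera axes: x right, y up, looking along -z (the intrinsics and any distortion apply to the point x, -y, -z); pixel columns grow to the right and rows downward; lengths in m; the calibration is good to about 2 mm. A picture is of the moment at which its call begins. get_calibration takes no time and is no camera call.
- close_job(): hands the job in; it is judged then, once.
Trained networks look in the newest picture that a camera, given by its name, has taken for a name from the list of things; names that differ only in an ending like _2 or _b are one class to them, and where a whole thing is asked for, a point or a joint stands for the part that bears it (a point fixed in the world has none). Each returns a list of dicts, best first, with "confidence" (0 to 1); they miss things now and then, are a little off and sometimes report something else, mostly with a low value. They report only what shows in the picture. A call takes as long as a camera call.
- models.trace(camera, query): "mask" (384x512 bool, what is visible of it) and "point" ([column, row] in pixels, amid what is visible of it).
- models.landmark_of(camera, query): "point" ([column, row] in pixels: a listed point, or the origin of a listed thing).
The state is a dict: "time_s": time; "q": joint angles; "qvel": joint speeds; "joint_efforts": joint torques, N m; "position": TCP position; "tool_rot": TCP orientation; "ft_force": force on the tool from outside, world axes, zero at the start; "wrist_torque": the same for the moment, N m; "grip_width": finger opening in m; "gripper_force": force on a finger pad.
Only numpy, scipy, OpenCV 4.12 (cv2) and the standard library are available. Lean on these libraries where they do the work, as an engineer would, in place of code of your own. Each camera call takes 0.05 s, during which the arm holds its last target. There are 200 camera calls.

## Working session

There is one attempt and no reset: what is moved stays moved. The work goes in short steps, Python scripts to look and compute and a tool call to move; the robot and the scene stay as the last step left them, time stands still between calls to the robot, and variables do not carry over. Pictures are saved under pics/ and viewed, at most 10 in all, crops included, and the job is handed in when it is done.

Besides the shell and the picture viewer there is one more tool, called after ">>>" by a JSON object that holds its "fn" and its "kwargs". step_arm: Moves the arm, as the interface text tells. Its arguments: {"type":"object","properties":{"fingers":{"type":"array","items":{"type":"number"}},"travel":{"type":"array","items":{"type":"array","items":{"type":"number"}}},"twist":{"type":"array","items":{"type":"number"}},"force":{"type":"number"}},"required":["fingers","travel","twist"]}

```bash
ls; mkdir -p pics
cat > h.py <<'E'
import numpy as np, cv2
from rig import monitor, optics, close_job, models
def K(name):
    c=optics.get_calibration(name); f=192/np.tan(np.radians(c["vertical_fov"]/2))
    return np.array([[f,0,c["cx"]],[0,f,c["cy"]],[0,0,1]]),np.array(c["distortion"]),np.array(c["world_from_camera"])
def ray(name,pts):
    k,d,T=K(name); u=cv2.undistortPoints(np.array(pts,float).reshape(-1,1,2),k,d).reshape(-1,2)
    r=np.c_[u[:,0],-u[:,1],-np.ones(len(u))]
    return T[:3,3], r@T[:3,:3].T
def atz(name,pts,z):
    o,r=ray(name,pts); return o+r*((z-o[2])/r[:,2])[:,None]
def cloud(name,depth,mask):
    v,u=np.nonzero(mask&(depth>0)); o,r=ray(name,np.c_[u,v]); return o+r*depth[v,u][:,None]
E
python3 - <<'E'
from h import *
for n in("top","side"):
    im,d=optics.get_image(n); cv2.imwrite(f"pics/{n}0.png",im); np.save(n+"d.npy",d)
    print(n,K(n)[2].round(3).tolist())
    for q,z in(("katori",0),("slat_mid",.11),("wheel_axis",.215),("crank_handle",.252),("big_katori",0),("tumbler",0)):
        for r in models.landmark_of(n,q)[:2]:
            print(q,round(r["confidence"],2),np.round(r["point"],1),atz(n,[r["point"]],z).round(4))
E
```

```text
pics
top [[0.024, 0.984, -0.174, 0.35], [-1.0, 0.025, 0.003, 0.051], [0.008, 0.174, 0.985, 1.399], [0.0, 0.0, 0.0, 1.0]]
katori 0.73 [157.5 244.3] [[0.4402 0.3321 0.    ]]
katori 0.33 [266.3 179.8] [[0.6377 0.0228 0.    ]]
slat_mid 0.76 [362.7 194.9] [[ 0.5804 -0.2372  0.11  ]]
wheel_axis 0.79 [264.9 178.6] [[0.5964 0.0306 0.215 ]]
crank_handle 0.43 [245.9 185.8] [[0.5699 0.0764 0.252 ]]
big_katori 0.76 [172.9 185. ] [[0.6152 0.2964 0.    ]]
tumbler 0.67 [208.3 149.4] [[0.7254 0.1968 0.    ]]
side [[-0.997, 0.036, -0.069, 0.529], [-0.075, -0.679, 0.731, 0.712], [-0.021, 0.734, 0.679, 0.755], [0.0, 0.0, 0.0, 1.0]]
slat_mid 0.88 [269.9 134.2] [[ 0.5823 -0.224   0.11  ]]
wheel_axis 0.65 [258.2 159.6] [[0.5945 0.0307 0.215 ]]
wheel_axis 0.3 [201.5 268.4] [[0.6685 0.3348 0.215 ]]
crank_handle 0.77 [271.4 157. ] [[0.5626 0.0671 0.252 ]]
big_katori 0.95 [240.2 313.4] [[0.6181 0.2971 0.    ]]
tumbler 0.97 [202.2 268.8] [[0.7223 0.1854 0.    ]]
```

View pics/top0.png

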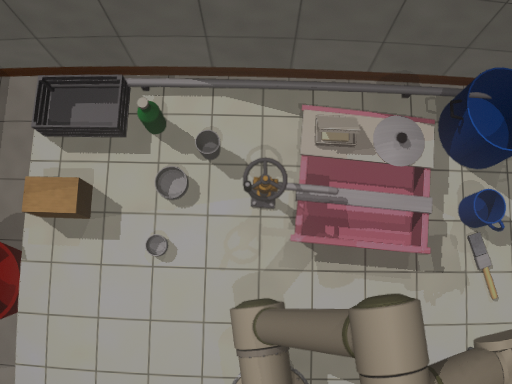

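View pics/side0.png

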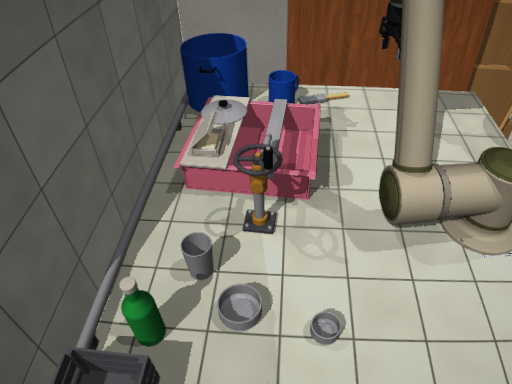

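Run:
```python
from h import *
s=monitor.observe(); print(s["position"],s["tool_rot"],s["grip_width"],s["time_s"])
D={n:np.load(n+"d.npy") for n in("top","side")}
for n in D:
    im,_=optics.get_image(n)
    for q in("katori","big_katori","valve_wheel","crank_handle","tumbler"):
        for r in models.trace(n,q)[:2]:
            p=cloud(n,D[n],r["mask"])
            if len(p)<5: continue
            zt=np.percentile(p[:,2],97); t=p[p[:,2]>zt-.012]
            print(n,q,round(r["confidence"],2),np.round(r["point"]),"z%.3f"%zt,"topmid",((t.max(0)+t.min(0))/2).round(4),"ext",np.ptp(t,axis=0).round(3),"mean",t.mean(0).round(4))
    W=cloud(n,D[n],np.ones((384,512),bool))
    s=W[(abs(W[:,2]-.11)<.004)&(abs(W[:,0]-.58)<.06)&(W[:,1]<-.02)&(W[:,1]>-.45)]
    print("slat",n,len(s),np.percentile(s,[1,99],axis=0).round(4).tolist())
    for y in(-.36,-.28,-.2,-.12):
        a=s[abs(s[:,1]-y)<.02]; print(y,np.percentile(a[:,0],[2,50,98]).round(4) if len(a) else 0)
    s=W[(abs(W[:,2]-.16)<.006)&(abs(W[:,0]-.58)<.06)&(W[:,1]<-.02)&(W[:,1]>-.45)]
    if len(s):print("spout",n,len(s),np.percentile(s,[1,99],axis=0).round(4).tolist())
```

```text
[ 0.19929247 -0.5125933   0.25001474] [[ 9.32034727e-01  3.62368966e-01 -1.95573376e-05]
 [ 3.62368966e-01 -9.32034726e-01  4.18297112e-05]
 [-3.07032862e-06 -4.60737157e-05 -9.99999999e-01]] 0.08537298861239144 0.7
top katori 0.93 [155. 245.] z0.035 topmid [0.4361 0.3317 0.0315] ext [0.057 0.061 0.015] mean [0.4344 0.3316 0.0318]
top katori 0.46 [210. 141.] z0.100 topmid [0.7218 0.1902 0.0974] ext [0.07  0.066 0.018] mean [0.7239 0.1886 0.0967]
top big_katori 0.64 [170. 182.] z0.045 topmid [0.6155 0.2962 0.0409] ext [0.094 0.095 0.016] mean [0.6156 0.2972 0.0418]
top valve_wheel 0.67 [264. 181.] z0.277 topmid [0.5678 0.0722 0.2751] ext [0.018 0.017 0.015] mean [0.5675 0.0721 0.2762]
top crank_handle 0.6 [247. 187.] z0.281 topmid [0.5657 0.0721 0.276 ] ext [0.014 0.012 0.013] mean [0.5652 0.0719 0.2769]
top tumbler 0.59 [207. 144.] z0.101 topmid [0.7218 0.1913 0.0977] ext [0.07  0.068 0.017] mean [0.7223 0.1933 0.0971]
slat top 1605 [[0.54, -0.4285, 0.1062], [0.5942, -0.0636, 0.1137]]
-0.36 [0.5419 0.5616 0.5831]
-0.28 [0.5482 0.5678 0.5893]
-0.2 [0.5521 0.5737 0.5954]
-0.12 [0.558  
[... 370 characters left out ...]
 [0.5704 0.0754 0.2757] ext [0.019 0.02  0.015] mean [0.57   0.0773 0.2767]
side crank_handle 0.46 [267. 153.] z0.282 topmid [0.5702 0.0763 0.2769] ext [0.019 0.018 0.013] mean [0.5698 0.0771 0.2777]
side crank_handle 0.38 [271. 148.] z0.114 topmid [ 0.6285 -0.2117  0.1683] ext [0.404 0.48  0.132] mean [ 0.6479 -0.2161  0.111 ]
side tumbler 0.61 [194. 252.] z0.102 topmid [0.7217 0.1915 0.0975] ext [0.065 0.071 0.014] mean [0.7217 0.1918 0.0976]
slat side 544 [[0.539, -0.4272, 0.1075], [0.5916, -0.0932, 0.1139]]
-0.36 [0.5414 0.5636 0.5846]
-0.28 [0.5482 0.5695 0.5905]
-0.2 [0.5525 0.5637 0.5759]
-0.12 [0.5617 0.5648 0.5684]
spout side 73 [[0.5751, -0.1561, 0.1545], [0.5983, -0.0716, 0.1656]]
```

The top view shows the small katori at about (157,245), the big one at (172,184), the wheel at (265,179) with its handle at (247,186), and the slat centre near (363,197). The side view agrees: small katori at (325,327), handle at (268,155). Next I'll refine the slat and wheel fits.

Run:
```python
from h import *
from scipy.optimize import least_squares
al=np.ones((384,512),bool)
for n in("top","side"):
    W=cloud(n,np.load(n+"d.npy"),al)
    s=W[(abs(W[:,2]-.11)<.005)&(abs(W[:,0]-.57)<.05)&(W[:,1]<-.03)&(W[:,1]>-.45)]
    # outlines
    m=s[(s[:,1]<-.17)&(s[:,1]>-.40)]
    ys=np.arange(-.395,-.175,.01); e=np.array([[m[abs(m[:,1]-y)<.006][:,0].min(),m[abs(m[:,1]-y)<.006][:,0].max()] for y in ys])
    print(n,"edges fit",np.polyfit(ys+.24,e[:,0],1).round(4),np.polyfit(ys+.24,e[:,1],1).round(4),"y range",s[:,1].min().round(4),s[:,1].max().round(4), "z",np.median(m[:,2]).round(4))
    w=W[(W[:,2]>.20)&(W[:,2]<.232)&(np.hypot(W[:,0]-.595,W[:,1]-.031)<.075)&(np.hypot(W[:,0]-.595,W[:,1]-.031)>.035)]
    f=lambda p:np.hypot(w[:,0]-p[0],w[:,1]-p[1])-.05
    r=least_squares(f,[.595,.031],loss="soft_l1",f_scale=.003); print("wheel",len(w),r.x.round(4),np.median(w[:,2]).round(4),"res",np.std(f(r.x)).round(4))
    h=W[(W[:,2]>.272)&(W[:,2]<.285)&(np.hypot(W[:,0]-.568,W[:,1]-.074)<.02)]
    print("handle top",len(h),h.mean(0).round(4),np.ptp(h,axis=0).round(4))
    h=W[(W[:,2]>.232)&(W[:,2]<.272)&(np.hypot(W[:,0]-.568,W[:,1]-.074)<.025)]
    if len(h)>8:
        g=lambda p:np.hypot(h[:,0]-p[0],h[:,1]-p[1])-.01
        r=least_squares(g,[.568,.074],loss="soft_l1",f_scale=.002);print("handle side",len(h),r.x.round(4))
    k=W[(W[:,2]>.006)&(W[:,2]<.045)&(np.hypot(W[:,0]-.437,W[:,1]-.332)<.045)]
    k=k[k[:,2]>.03]; g=lambda p:np.hypot(k[:,0]-p[0],k[:,1]-p[1])-.0295
    r=least_squares(g,[.437,.332],loss="soft_l1",f_scale=.002);print("katori",len(k),r.x.round(4))
```

```text
top edges fit [0.0656 0.5497] [0.0744 0.5922] y range -0.4325 -0.056 z 0.1098
wheel 593 [0.5936 0.0304] 0.2192 res 0.0043
handle top 51 [0.5682 0.0721 0.277 ] [0.0173 0.0167 0.0102]
handle side 26 [0.5686 0.0725]
katori 73 [0.437  0.3312]
side edges fit [0.0807 0.5513] [-0.01    0.5854] y range -0.431 -0.0555 z 0.1123
wheel 585 [0.5953 0.0341] 0.2225 res 0.0036
handle top 67 [0.5698 0.0765 0.2787] [0.019  0.02   0.0112]
handle side 147 [0.5704 0.0723]
katori 195 [0.4386 0.332 ]
```

>>> {"fn": "step_arm", "kwargs": {"fingers": [-1, -1, -1, -1, -1, -1, -1], "travel": [[0, 0, 0], [0, 0, 0], [0, 0, 0], [0, 0, 0], [0, 0, 0], [0, 0, 0], [0, 0, 0]], "twist": [-0.0514, -0.0514, -0.0514, -0.0514, -0.0514, -0.0514, -0.0514]}}

```text
time_s: 2.17
position: [0.1993, -0.5126, 0.25]
tool_rot: [[0.064, 0.998, -0.0], [0.998, -0.064, 0.0], [0.0, -0.0, -1.0]]
ft_force: [-0.1, -0.7, 0.4]
grip_width: 0.085
gripper_force: 0.0
```

>>> {"fn": "step_arm", "kwargs": {"fingers": [-1, -1, -1, -1, -1, -1, -1, -1, -1, -1], "travel": [[0.5, 0.3, 0], [0.55, 0.28, 0], [0.55, 0.25, 0], [0.55, 0.25, 0], [0.55, 0.25, 0], [0.55, 0.1, 0], [0.55, 0.1, 0], [0.55, 0.1, 0], [0.55, 0.1, 0], [0.55, 0.1, 0]], "twist": [0, 0, 0, 0, 0, 0, 0, 0, 0, 0]}}

```text
time_s: 3.42
position: [0.42, 0.0201, 0.2503]
tool_rot: [[0.07, 0.998, 0.001], [0.998, -0.07, -0.0], [-0.0, 0.001, -1.0]]
ft_force: [1.1, -0.6, -0.0]
grip_width: 0.0856
gripper_force: 0.0
```

>>> {"fn": "step_arm", "kwargs": {"fingers": [-1, -1, -1, -1, -1, -1, -1], "travel": [[0.55, 0, 0], [0.55, 0, 0], [0.55, 0, 0.2], [0.5, 0, 0.3], [0.4, 0, 0.4], [0.1, 0, 0.3], [0, 0, 0]], "twist": [0, 0, 0, 0, 0, 0, 0]}}

```text
time_s: 4.3
position: [0.4373, 0.2829, 0.1284]
tool_rot: [[0.068, 0.998, -0.004], [0.998, -0.068, -0.001], [-0.002, -0.004, -1.0]]
ft_force: [-0.0, -0.4, 0.7]
grip_width: 0.0853
gripper_force: 0.0
```

>>> {"fn": "step_arm", "kwargs": {"fingers": [-1, -1, -1], "travel": [[0.47, -0.03, 0.4], [0, 0, 0], [0, 0, 0]], "twist": [0, 0, 0]}}

```text
time_s: 4.68
position: [0.4392, 0.3293, 0.0915]
tool_rot: [[0.07, 0.998, 0.002], [0.998, -0.07, 0.001], [0.001, 0.002, -1.0]]
ft_force: [0.2, 0.0, 1.3]
grip_width: 0.0854
gripper_force: 0.0
```

>>> {"fn": "step_arm", "kwargs": {"fingers": [-1, -1, -1, -1, 1, 1, 1, 1], "travel": [[0.02, -0.02, 0.3], [0, 0, 0.3], [0, 0, 0.09], [0, 0, 0], [0, 0, 0], [0, 0, 0], [0, 0, 0], [0, 0, 0]], "twist": [0, 0, 0, 0, 0, 0, 0, 0], "force": 30}}

```text
time_s: 5.68
position: [0.4372, 0.3321, 0.0225]
tool_rot: [[0.069, 0.998, 0.002], [0.998, -0.069, 0.001], [0.001, 0.002, -1.0]]
ft_force: [-0.5, -1.6, 6.4]
grip_width: 0.0599
gripper_force: 32.0
```

>>> {"fn": "step_arm", "kwargs": {"fingers": [1, 1, 1, 1, 1, 1, 1, 1, 1, 1], "travel": [[0, 0, -0.3], [0, 0, -0.5], [0, 0, -0.5], [-0.2, 0, -0.5], [-0.4, 0.03, -0.3], [-0.5, 0.03, -0.1], [-0.5, 0.03, 0], [-0.5, 0.03, 0], [-0.5, 0.03, 0], [-0.5, 0.03, 0]], "twist": [0, 0, 0, 0, 0, 0, 0, 0, 0, 0]}}

```text
time_s: 6.92
position: [0.4326, 0.0199, 0.2417]
tool_rot: [[0.069, 0.998, 0.001], [0.998, -0.069, -0.0], [-0.0, 0.001, -1.0]]
ft_force: [0.2, -0.2, -0.9]
grip_width: 0.06
gripper_force: 33.5
```

>>> {"fn": "step_arm", "kwargs": {"fingers": [1, 1, 1, 1, 1, 1, 1, 1, 1, 1], "travel": [[-0.5, 0.03, 0], [-0.5, 0.03, 0], [-0.4, 0.2, 0], [-0.4, 0.25, 0], [-0.4, 0.3, 0], [-0.2, 0.3, 0], [-0.1, 0.2, 0], [0, 0.1, 0], [0, 0, 0], [0, 0, 0]], "twist": [0, 0, 0, 0, 0, 0, 0, 0, 0, 0]}}

```text
time_s: 8.18
position: [0.5558, -0.2371, 0.2414]
tool_rot: [[0.069, 0.998, -0.0], [0.998, -0.069, -0.0], [-0.0, -0.0, -1.0]]
ft_force: [-1.1, -0.3, -0.6]
grip_width: 0.06
gripper_force: 33.5
```

>>> {"fn": "step_arm", "kwargs": {"fingers": [1, 1, 1, 1, 1], "travel": [[-0.04, 0.155, 0.2], [0, 0, 0.45], [0, 0, 0.3], [0, 0, 0.07], [0, 0, 0]], "twist": [0, 0, 0, 0, 0]}}

```text
time_s: 8.8
position: [0.5716, -0.2429, 0.14]
tool_rot: [[0.07, 0.998, 0.001], [0.998, -0.07, -0.001], [-0.001, 0.001, -1.0]]
ft_force: [-0.6, 0.2, -1.0]
grip_width: 0.06
gripper_force: 33.4
```

Run:
```python
from h import *
im,d=optics.get_image("side"); cv2.imwrite("pics/s1.png",cv2.resize(im[60:240,150:400],None,fx=3,fy=3,interpolation=cv2.INTER_CUBIC))
print(monitor.observe()["position"],monitor.observe()["ft_force"])
```

```text
[ 0.5718279  -0.24306525  0.14055938] [ 0.0517235  -0.63230317 -0.51840385]
```

View pics/s1.png

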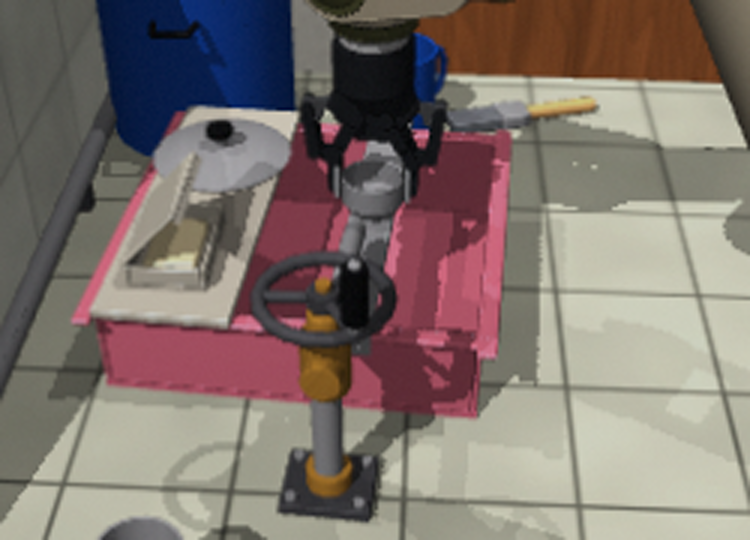

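The bowl is held level over the slat (crop position 372,185), just beyond the spout tip (353,235). I'll lower it slowly.

>>> {"fn": "step_arm", "kwargs": {"fingers": [1, 1, 1, 1], "travel": [[0, 0, 0.04], [0, 0, 0.02], [0, 0, 0.01], [0, 0, 0]], "twist": [0, 0, 0, 0]}}

```text
time_s: 9.35
position: [0.5715, -0.2429, 0.1326]
tool_rot: [[0.07, 0.998, 0.0], [0.998, -0.07, -0.0], [-0.0, 0.0, -1.0]]
ft_force: [-2.1, 1.1, 4.1]
grip_width: 0.0603
gripper_force: 33.9
```

>>> {"fn": "step_arm", "kwargs": {"fingers": [1, -0.4, -0.6, -1, -1, -1, -1], "travel": [[0, 0, 0.01], [0, 0, 0], [0, 0, 0], [0, 0, 0], [0, 0, 0], [0, 0, -0.2], [0, 0, -0.4]], "twist": [0, 0, 0, 0, 0, 0, 0]}}

```text
time_s: 10.22
position: [0.5709, -0.2426, 0.1901]
tool_rot: [[0.07, 0.998, -0.003], [0.998, -0.07, 0.002], [0.002, -0.003, -1.0]]
ft_force: [-0.3, 0.1, 1.0]
grip_width: 0.0854
gripper_force: 0.0
```

>>> {"fn": "step_arm", "kwargs": {"fingers": [-1, -1, -1, -1], "travel": [[0, 0, -0.5], [0, 0, -0.5], [0.3, 0, -0.4], [0, 0, 0]], "twist": [0, 0, 0, 0]}}

```text
time_s: 10.72
position: [0.5742, -0.2117, 0.3346]
tool_rot: [[0.068, 0.998, 0.006], [0.998, -0.068, -0.003], [-0.003, 0.006, -1.0]]
ft_force: [-0.2, 0.1, -0.5]
grip_width: 0.0852
gripper_force: 0.0
```

Run:
```python
from h import *
from scipy.optimize import least_squares
im,d=optics.get_image("side"); cv2.imwrite("pics/s2.png",cv2.resize(im[60:240,150:400],None,fx=3,fy=3,interpolation=cv2.INTER_CUBIC))
W=cloud("side",d,np.ones((384,512),bool))
k=W[(W[:,2]>.138)&(W[:,2]<.152)&(np.hypot(W[:,0]-.571,W[:,1]+.242)<.05)]; g=lambda p:np.hypot(k[:,0]-p[0],k[:,1]-p[1])-.0295
print(len(k),least_squares(g,[.571,-.242],loss="soft_l1",f_scale=.002).x.round(4),k.max(0))
print(monitor.observe()["position"])
```

```text
126 [ 0.5718 -0.2407] [ 0.60099114 -0.20821852  0.14960364]
[ 0.57379419 -0.21240977  0.33204184]
```

View pics/s2.png

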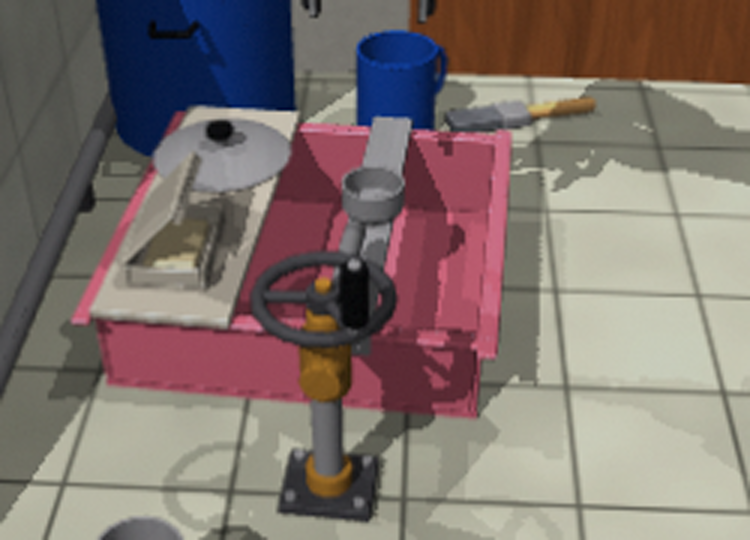

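The katori stands upright on the slat at crop position (373,193), and it measures (0.572,-0.241). Next is the crank handle.

>>> {"fn": "step_arm", "kwargs": {"fingers": [-1, -1, -1, -1, -1, -1, -1, -1], "travel": [[0.4, -0.03, 0], [0.5, -0.05, 0], [0.5, -0.05, 0], [0.5, -0.05, 0], [0.5, -0.03, 0], [0.4, -0.03, 0], [0.05, 0, 0], [0, 0, 0]], "twist": [0, 0, 0, 0, 0, 0, 0, 0]}}

```text
time_s: 11.78
position: [0.5695, 0.0725, 0.3299]
tool_rot: [[0.07, 0.998, -0.002], [0.998, -0.07, -0.0], [-0.0, -0.002, -1.0]]
ft_force: [0.4, -0.1, 0.3]
grip_width: 0.0855
gripper_force: 0.0
```

>>> {"fn": "step_arm", "kwargs": {"fingers": [-1, -1, -1, 1, 1, 1, 1, 1], "travel": [[0.01, 0, 0.35], [0, 0, 0.35], [0, 0, 0.04], [0, 0, 0], [0, 0, 0], [0, 0, 0], [0, 0, 0], [0, 0, 0]], "twist": [0, 0, 0, 0, 0, 0, 0, 0], "force": 50}}

```text
time_s: 12.78
position: [0.5698, 0.074, 0.2578]
tool_rot: [[0.07, 0.998, 0.002], [0.998, -0.07, -0.0], [-0.0, 0.002, -1.0]]
ft_force: [0.3, -1.3, 4.3]
grip_width: 0.019
gripper_force: 48.7
```

>>> {"fn": "step_arm", "kwargs": {"fingers": [1, 1], "travel": [[0, 0, 0], [0, 0, 0]], "twist": [0, 0]}}

```text
time_s: 13.02
position: [0.5698, 0.074, 0.2578]
tool_rot: [[0.07, 0.998, 0.002], [0.998, -0.07, -0.0], [-0.0, 0.002, -1.0]]
ft_force: [-0.1, -2.5, 6.6]
grip_width: 0.0188
gripper_force: 48.8
```

```bash
cat > c.py <<'E'
import numpy as np,sys
a,step,n=map(float,sys.argv[1:4]); ps=np.radians(a+step*np.arange(n+1)); p=.5*np.c_[np.cos(ps),-np.sin(ps)]
d=np.diff(np.r_[p[:1]*1,p],axis=0)[1:]; c=np.cumsum(d,0).round(3); d=np.diff(np.r_[[[0,0]],c],axis=0).round(3)
for i in range(0,len(d),10): print([[float(x),float(y),0] for x,y in d[i:i+10]])
E
python3 c.py 34 -10 10; echo; python3 c.py -66 -5 84
```

```text
[[0.042, 0.076, 0], [0.029, 0.083, 0], [0.013, 0.086, 0], [-0.001, 0.087, 0], [-0.017, 0.085, 0], [-0.031, 0.082, 0], [-0.045, 0.074, 0], [-0.057, 0.066, 0], [-0.068, 0.055, 0], [-0.076, 0.042, 0]]

[[-0.041, 0.016, 0], [-0.041, 0.012, 0], [-0.043, 0.009, 0], [-0.043, 0.005, 0], [-0.044, 0.001, 0], [-0.044, -0.003, 0], [-0.043, -0.006, 0], [-0.042, -0.01, 0], [-0.042, -0.014, 0], [-0.04, -0.017, 0]]
[[-0.038, -0.021, 0], [-0.036, -0.024, 0], [-0.034, -0.027, 0], [-0.032, -0.03, 0], [-0.029, -0.033, 0], [-0.026, -0.035, 0], [-0.023, -0.037, 0], [-0.019, -0.039, 0], [-0.016, -0.041, 0], [-0.013, -0.042, 0]]
[[-0.008, -0.043, 0], [-0.005, -0.043, 0], [-0.001, -0.043, 0], [0.002, -0.044, 0], [0.007, -0.043, 0], [0.01, -0.043, 0], [0.014, -0.041, 0], [0.017, -0.04, 0], [0.021, -0.038, 0], [0.024, -0.037, 0]]
[[0.027, -0.034, 0], [0.03, -0.031, 0], [0.033, -0.029, 0], [0.035, -0.026, 0], [0.037, -0.023, 0], [0.039, -0.02, 0], [0.041, -0.016, 0], [0.042, -0.012, 0], [0.042, -0.009, 0], [0.044, -0.005, 0]]
[[0.043, -0.001, 0], [0.044, 0.003, 0], [0.043, 0.006, 0], [0.042, 0.011, 0], [0.042, 0.013, 0], [0.04, 0.018, 0], [0.038, 0.021, 0], [0.037, 0.024, 0], [0.034, 0.027, 0], [0.031, 0.03, 0]]
[[0.029, 0.033, 0], [0.026, 0.035, 0], [0.023, 0.037, 0], [0.019, 0.039, 0], [0.016, 0.04, 0], [0.013, 0.042, 0], [0.008, 0.043, 0], [0.005, 0.043, 0], [0.002, 0.044, 0], [-0.003, 0.043, 0]]
[[-0.007, 0.044, 0], [-0.01, 0.042, 0], [-0.014, 0.041, 0], [-0.017, 0.04, 0], [-0.021, 0.039, 0], [-0.024, 0.036, 0], [-0.027, 0.034, 0], [-0.03, 0.032, 0], [-0.033, 0.029, 0], [-0.035, 0.026, 0]]
[[-0.037, 0.023, 0], [-0.039, 0.019, 0], [-0.041, 0.016, 0], [-0.041, 0.012, 0], [-0.043, 0.009, 0], [-0.043, 0.005, 0], [-0.044, 0.001, 0], [-0.044, -0.003, 0], [-0.043, -0.006, 0], [-0.042, -0.01, 0]]
[[-0.042, -0.014, 0], [-0.04, -0.017, 0], [-0.038, -0.021, 0], [-0.036, -0.024, 0]]
```

>>> {"fn": "step_arm", "kwargs": {"fingers": [1, 1, 1, 1, 1, 1, 1, 1, 1, 1], "travel": [[0.042, 0.076, 0], [0.029, 0.083, 0], [0.013, 0.086, 0], [-0.001, 0.087, 0], [-0.017, 0.085, 0], [-0.031, 0.082, 0], [-0.045, 0.074, 0], [-0.057, 0.066, 0], [-0.068, 0.055, 0], [-0.076, 0.042, 0]], "twist": [0, 0, 0, 0, 0, 0, 0, 0, 0, 0]}}

```text
time_s: 14.28
position: [0.643, 0.0489, 0.2578]
tool_rot: [[0.068, 0.998, 0.005], [0.998, -0.068, 0.002], [0.002, 0.005, -1.0]]
ft_force: [5.7, 2.8, 5.0]
grip_width: 0.019
gripper_force: 48.9
```

>>> {"fn": "step_arm", "kwargs": {"fingers": [1, 1], "travel": [[0, 0, 0], [0, 0, 0]], "twist": [0, 0]}}

```text
time_s: 14.52
position: [0.6433, 0.0482, 0.2578]
tool_rot: [[0.069, 0.998, 0.006], [0.998, -0.069, 0.001], [0.001, 0.006, -1.0]]
ft_force: [9.0, 1.4, 4.2]
grip_width: 0.0184
gripper_force: 48.9
```

>>> {"fn": "step_arm", "kwargs": {"fingers": [1, 1, 1, 1], "travel": [[-0.041, 0.026, 0], [-0.041, 0.012, 0], [-0.043, 0.009, 0], [0, 0, 0]], "twist": [0, 0, 0, 0]}}

```text
time_s: 15.02
position: [0.6461, 0.0349, 0.2578]
tool_rot: [[0.07, 0.998, 0.003], [0.998, -0.07, -0.0], [-0.0, 0.003, -1.0]]
ft_force: [2.3, -0.5, 5.7]
grip_width: 0.019
gripper_force: 49.1
```

>>> {"fn": "step_arm", "kwargs": {"fingers": [1, 1, 1, 1], "travel": [[-0.043, 0.005, 0], [-0.044, 0.001, 0], [-0.044, -0.003, 0], [0, 0, 0]], "twist": [0, 0, 0, 0]}}

```text
time_s: 15.52
position: [0.6453, 0.0217, 0.2578]
tool_rot: [[0.07, 0.998, 0.002], [0.998, -0.07, -0.0], [-0.0, 0.002, -1.0]]
ft_force: [1.8, -1.9, 6.1]
grip_width: 0.0194
gripper_force: 49.1
```

>>> {"fn": "step_arm", "kwargs": {"fingers": [1, 1, 1, 1], "travel": [[-0.043, -0.006, 0], [-0.042, -0.01, 0], [-0.042, -0.014, 0], [0, 0, 0]], "twist": [0, 0, 0, 0]}}

```text
time_s: 16.02
position: [0.6411, 0.0093, 0.2578]
tool_rot: [[0.07, 0.998, 0.002], [0.998, -0.07, -0.0], [-0.0, 0.002, -1.0]]
ft_force: [0.1, -1.1, 5.7]
grip_width: 0.0188
gripper_force: 49.1
```

>>> {"fn": "step_arm", "kwargs": {"fingers": [1, 1, 1, 1], "travel": [[-0.04, -0.017, 0], [-0.038, -0.021, 0], [-0.036, -0.024, 0], [0, 0, 0]], "twist": [0, 0, 0, 0]}}

```text
time_s: 16.52
position: [0.6339, -0.0014, 0.2578]
tool_rot: [[0.07, 0.998, 0.001], [0.998, -0.07, -0.0], [-0.0, 0.001, -1.0]]
ft_force: [-1.5, -0.5, 6.1]
grip_width: 0.019
gripper_force: 49.2
```

>>> {"fn": "step_arm", "kwargs": {"fingers": [1, 1, 1, 1], "travel": [[-0.034, -0.027, 0], [-0.032, -0.03, 0], [-0.029, -0.033, 0], [0, 0, 0]], "twist": [0, 0, 0, 0]}}

```text
time_s: 17.02
position: [0.6242, -0.01, 0.2578]
tool_rot: [[0.069, 0.998, 0.001], [0.998, -0.069, 0.0], [0.0, 0.001, -1.0]]
ft_force: [-1.9, 0.5, 7.1]
grip_width: 0.0188
gripper_force: 49.2
```

>>> {"fn": "step_arm", "kwargs": {"fingers": [1, 1, 1, 1], "travel": [[-0.026, -0.035, 0], [-0.023, -0.037, 0], [-0.019, -0.039, 0], [0, 0, 0]], "twist": [0, 0, 0, 0]}}

```text
time_s: 17.52
position: [0.6126, -0.0158, 0.2578]
tool_rot: [[0.069, 0.998, 0.001], [0.998, -0.069, 0.001], [0.001, 0.001, -1.0]]
ft_force: [-1.9, 1.4, 6.6]
grip_width: 0.0192
gripper_force: 49.2
```

>>> {"fn": "step_arm", "kwargs": {"fingers": [1, 1, 1, 1], "travel": [[-0.016, -0.041, 0], [-0.013, -0.042, 0], [-0.008, -0.043, 0], [0, 0, 0]], "twist": [0, 0, 0, 0]}}

```text
time_s: 18.02
position: [0.5998, -0.0184, 0.2578]
tool_rot: [[0.069, 0.998, 0.001], [0.998, -0.069, 0.001], [0.001, 0.001, -1.0]]
ft_force: [-1.6, 2.2, 7.0]
grip_width: 0.0188
gripper_force: 49.2
```

>>> {"fn": "step_arm", "kwargs": {"fingers": [1, 1, 1, 1], "travel": [[-0.005, -0.043, 0], [-0.001, -0.043, 0], [0.002, -0.044, 0], [0, 0, 0]], "twist": [0, 0, 0, 0]}}

```text
time_s: 18.52
position: [0.587, -0.0177, 0.2578]
tool_rot: [[0.069, 0.998, 0.001], [0.998, -0.069, 0.001], [0.001, 0.001, -1.0]]
ft_force: [0.2, 3.8, 6.2]
grip_width: 0.0191
gripper_force: 49.2
```

>>> {"fn": "step_arm", "kwargs": {"fingers": [1, 1, 1, 1], "travel": [[0.011, -0.043, 0], [0.011, -0.043, 0], [0.014, -0.041, 0], [0, 0, 0]], "twist": [0, 0, 0, 0]}}

```text
time_s: 19.02
position: [0.5746, -0.0136, 0.2578]
tool_rot: [[0.069, 0.998, 0.001], [0.998, -0.069, 0.001], [0.001, 0.001, -1.0]]
ft_force: [-0.2, 1.7, 6.6]
grip_width: 0.0188
gripper_force: 49.2
```

>>> {"fn": "step_arm", "kwargs": {"fingers": [1, 1, 1, 1], "travel": [[0.017, -0.04, 0], [0.021, -0.038, 0], [0.024, -0.037, 0], [0, 0, 0]], "twist": [0, 0, 0, 0]}}

```text
time_s: 19.52
position: [0.5638, -0.0065, 0.2578]
tool_rot: [[0.069, 0.998, 0.002], [0.998, -0.069, 0.001], [0.001, 0.002, -1.0]]
ft_force: [0.8, 3.1, 5.9]
grip_width: 0.0189
gripper_force: 49.2
```

>>> {"fn": "step_arm", "kwargs": {"fingers": [1, 1, 1, 1], "travel": [[0.027, -0.034, 0], [0.03, -0.031, 0], [0.033, -0.029, 0], [0, 0, 0]], "twist": [0, 0, 0, 0]}}

```text
time_s: 20.02
position: [0.5551, 0.003, 0.2578]
tool_rot: [[0.069, 0.998, 0.002], [0.998, -0.069, 0.001], [0.001, 0.002, -1.0]]
ft_force: [0.8, 2.9, 6.0]
grip_width: 0.0187
gripper_force: 49.2
```

>>> {"fn": "step_arm", "kwargs": {"fingers": [1, 1, 1, 1], "travel": [[0.035, -0.026, 0], [0.037, -0.023, 0], [0.039, -0.02, 0], [0, 0, 0]], "twist": [0, 0, 0, 0]}}

```text
time_s: 20.52
position: [0.5492, 0.0145, 0.2578]
tool_rot: [[0.069, 0.998, 0.002], [0.998, -0.069, 0.0], [0.001, 0.002, -1.0]]
ft_force: [2.4, 2.0, 5.6]
grip_width: 0.0189
gripper_force: 49.3
```

>>> {"fn": "step_arm", "kwargs": {"fingers": [1, 1, 1, 1], "travel": [[0.041, -0.016, 0], [0.042, -0.012, 0], [0.042, -0.009, 0], [0, 0, 0]], "twist": [0, 0, 0, 0]}}

```text
time_s: 21.02
position: [0.5464, 0.0271, 0.2578]
tool_rot: [[0.069, 0.998, 0.003], [0.998, -0.069, 0.0], [0.0, 0.003, -1.0]]
ft_force: [1.1, 1.2, 6.7]
grip_width: 0.0188
gripper_force: 49.3
```

>>> {"fn": "step_arm", "kwargs": {"fingers": [1, 1, 1, 1], "travel": [[0.044, -0.005, 0], [0.043, -0.001, 0], [0.044, 0.003, 0], [0, 0, 0]], "twist": [0, 0, 0, 0]}}

```text
time_s: 21.52
position: [0.547, 0.0401, 0.2578]
tool_rot: [[0.069, 0.998, 0.002], [0.998, -0.069, 0.0], [0.0, 0.002, -1.0]]
ft_force: [1.8, 1.6, 6.6]
grip_width: 0.0191
gripper_force: 49.3
```

>>> {"fn": "step_arm", "kwargs": {"fingers": [1, 1, 1, 1], "travel": [[0.043, 0.006, 0], [0.042, 0.011, 0], [0.042, 0.013, 0], [0, 0, 0]], "twist": [0, 0, 0, 0]}}

```text
time_s: 22.02
position: [0.5509, 0.0526, 0.2578]
tool_rot: [[0.069, 0.998, 0.002], [0.998, -0.069, -0.0], [0.0, 0.002, -1.0]]
ft_force: [2.1, -0.1, 5.8]
grip_width: 0.0188
gripper_force: 49.3
```

>>> {"fn": "step_arm", "kwargs": {"fingers": [1, 1, 1, 1], "travel": [[0.04, 0.018, 0], [0.038, 0.021, 0], [0.037, 0.024, 0], [0, 0, 0]], "twist": [0, 0, 0, 0]}}

```text
time_s: 22.52
position: [0.5579, 0.0636, 0.2578]
tool_rot: [[0.069, 0.998, 0.002], [0.998, -0.069, 0.0], [0.0, 0.002, -1.0]]
ft_force: [1.2, 0.2, 6.7]
grip_width: 0.0189
gripper_force: 49.2
```

>>> {"fn": "step_arm", "kwargs": {"fingers": [1, 1, 1, 1], "travel": [[0.034, 0.027, 0], [0.031, 0.03, 0], [0.029, 0.033, 0], [0, 0, 0]], "twist": [0, 0, 0, 0]}}

```text
time_s: 23.02
position: [0.5675, 0.0724, 0.2578]
tool_rot: [[0.069, 0.998, 0.002], [0.998, -0.069, 0.0], [0.0, 0.002, -1.0]]
ft_force: [0.6, 1.6, 6.2]
grip_width: 0.0186
gripper_force: 49.3
```

>>> {"fn": "step_arm", "kwargs": {"fingers": [1, 1, 1, 1], "travel": [[0.026, 0.035, 0], [0.023, 0.037, 0], [0.019, 0.039, 0], [0, 0, 0]], "twist": [0, 0, 0, 0]}}

```text
time_s: 23.52
position: [0.5791, 0.0785, 0.2578]
tool_rot: [[0.069, 0.998, 0.002], [0.998, -0.069, 0.0], [0.001, 0.002, -1.0]]
ft_force: [1.0, 1.6, 6.6]
grip_width: 0.019
gripper_force: 49.3
```

>>> {"fn": "step_arm", "kwargs": {"fingers": [1, 1, 1, 1], "travel": [[0.016, 0.04, 0], [0.013, 0.042, 0], [0.008, 0.043, 0], [0, 0, 0]], "twist": [0, 0, 0, 0]}}

```text
time_s: 24.02
position: [0.5918, 0.0813, 0.2578]
tool_rot: [[0.069, 0.998, 0.002], [0.998, -0.069, 0.001], [0.001, 0.002, -1.0]]
ft_force: [1.3, 2.0, 6.2]
grip_width: 0.019
gripper_force: 49.3
```

>>> {"fn": "step_arm", "kwargs": {"fingers": [1, 1, 1, 1], "travel": [[0.005, 0.043, 0], [0.002, 0.044, 0], [-0.003, 0.043, 0], [0, 0, 0]], "twist": [0, 0, 0, 0]}}

```text
time_s: 24.52
position: [0.6049, 0.0808, 0.2578]
tool_rot: [[0.069, 0.998, 0.002], [0.998, -0.069, 0.001], [0.001, 0.002, -1.0]]
ft_force: [1.7, 1.8, 6.9]
grip_width: 0.0191
gripper_force: 49.3
```

>>> {"fn": "step_arm", "kwargs": {"fingers": [1, 1, 1, 1], "travel": [[-0.007, 0.044, 0], [-0.01, 0.042, 0], [-0.014, 0.041, 0], [0, 0, 0]], "twist": [0, 0, 0, 0]}}

```text
time_s: 25.02
position: [0.6174, 0.0768, 0.2578]
tool_rot: [[0.069, 0.998, 0.002], [0.998, -0.069, 0.001], [0.001, 0.002, -1.0]]
ft_force: [1.7, 1.7, 5.7]
grip_width: 0.0188
gripper_force: 49.3
```

>>> {"fn": "step_arm", "kwargs": {"fingers": [1, 1, 1, 1], "travel": [[-0.017, 0.04, 0], [-0.021, 0.039, 0], [-0.024, 0.036, 0], [0, 0, 0]], "twist": [0, 0, 0, 0]}}

```text
time_s: 25.52
position: [0.6285, 0.0697, 0.2578]
tool_rot: [[0.069, 0.998, 0.003], [0.998, -0.069, 0.001], [0.001, 0.003, -1.0]]
ft_force: [2.2, 0.6, 6.1]
grip_width: 0.0185
gripper_force: 49.3
```

>>> {"fn": "step_arm", "kwargs": {"fingers": [1, 1, 1, 1], "travel": [[-0.027, 0.034, 0], [-0.03, 0.032, 0], [-0.033, 0.029, 0], [0, 0, 0]], "twist": [0, 0, 0, 0]}}

```text
time_s: 26.02
position: [0.6374, 0.06, 0.2578]
tool_rot: [[0.069, 0.998, 0.003], [0.998, -0.069, 0.0], [0.0, 0.003, -1.0]]
ft_force: [2.4, 1.2, 6.2]
grip_width: 0.0191
gripper_force: 49.3
```

>>> {"fn": "step_arm", "kwargs": {"fingers": [1, 1, 1, 1], "travel": [[-0.035, 0.026, 0], [-0.037, 0.023, 0], [-0.039, 0.019, 0], [0, 0, 0]], "twist": [0, 0, 0, 0]}}

```text
time_s: 26.52
position: [0.6434, 0.0482, 0.2578]
tool_rot: [[0.07, 0.998, 0.003], [0.998, -0.07, -0.0], [0.0, 0.003, -1.0]]
ft_force: [3.2, -0.5, 6.4]
grip_width: 0.0187
gripper_force: 49.3
```

>>> {"fn": "step_arm", "kwargs": {"fingers": [1, 1, 1, 1], "travel": [[-0.041, 0.016, 0], [-0.041, 0.012, 0], [-0.043, 0.009, 0], [0, 0, 0]], "twist": [0, 0, 0, 0]}}

```text
time_s: 27.02
position: [0.6461, 0.0353, 0.2578]
tool_rot: [[0.07, 0.998, 0.003], [0.998, -0.07, -0.0], [-0.0, 0.003, -1.0]]
ft_force: [2.6, -1.3, 5.1]
grip_width: 0.0184
gripper_force: 49.3
```

>>> {"fn": "step_arm", "kwargs": {"fingers": [1, 1, 1, 1], "travel": [[-0.043, 0.005, 0], [-0.044, 0.001, 0], [-0.044, -0.003, 0], [0, 0, 0]], "twist": [0, 0, 0, 0]}}

```text
time_s: 27.52
position: [0.646, 0.0276, 0.2578]
tool_rot: [[0.065, 0.998, 0.005], [0.998, -0.065, 0.009], [0.01, 0.004, -1.0]]
ft_force: [8.6, 23.7, 5.6]
grip_width: 0.0189
gripper_force: 49.2
```

>>> {"fn": "step_arm", "kwargs": {"fingers": [1, 1, 1, 1], "travel": [[0.03, 0, 0], [0.01, 0, 0], [0, 0, 0], [0, 0, 0]], "twist": [0, 0, 0, 0]}}

```text
time_s: 28.02
position: [0.6461, 0.028, 0.2578]
tool_rot: [[0.068, 0.998, 0.004], [0.998, -0.068, 0.002], [0.003, 0.004, -1.0]]
ft_force: [5.2, 6.0, 5.6]
grip_width: 0.0192
gripper_force: 49.2
```

```bash
python3 c.py -90 10 36
```

```text
[[0.087, -0.008, 0], [0.084, -0.022, 0], [0.079, -0.037, 0], [0.071, -0.05, 0], [0.062, -0.062, 0], [0.05, -0.071, 0], [0.037, -0.079, 0], [0.022, -0.084, 0], [0.008, -0.087, 0], [-0.008, -0.087, 0]]
[[-0.022, -0.084, 0], [-0.037, -0.079, 0], [-0.05, -0.071, 0], [-0.062, -0.062, 0], [-0.071, -0.05, 0], [-0.079, -0.037, 0], [-0.084, -0.022, 0], [-0.087, -0.008, 0], [-0.087, 0.008, 0], [-0.084, 0.022, 0]]
[[-0.079, 0.037, 0], [-0.071, 0.05, 0], [-0.062, 0.062, 0], [-0.05, 0.071, 0], [-0.037, 0.079, 0], [-0.022, 0.084, 0], [-0.008, 0.087, 0], [0.008, 0.087, 0], [0.022, 0.084, 0], [0.037, 0.079, 0]]
[[0.05, 0.071, 0], [0.062, 0.062, 0], [0.071, 0.05, 0], [0.079, 0.037, 0], [0.084, 0.022, 0], [0.087, 0.008, 0]]
```

>>> {"fn": "step_arm", "kwargs": {"fingers": [1, 1, 1, 1, 1, 1, 1, 1, 1, 1], "travel": [[0.1, -0.008, 0], [0.084, -0.022, 0], [0.079, -0.037, 0], [0.071, -0.05, 0], [0.062, -0.062, 0], [0.05, -0.071, 0], [0.037, -0.079, 0], [0.022, -0.084, 0], [0.008, -0.087, 0], [-0.008, -0.087, 0]], "twist": [0, 0, 0, 0, 0, 0, 0, 0, 0, 0]}}

```text
time_s: 29.28
position: [0.5903, 0.0812, 0.2578]
tool_rot: [[0.069, 0.998, 0.002], [0.998, -0.069, 0.0], [0.0, 0.002, -1.0]]
ft_force: [2.7, -1.4, 6.5]
grip_width: 0.0193
gripper_force: 49.3
```

>>> {"fn": "step_arm", "kwargs": {"fingers": [1, 1, 1, 1, 1, 1, 1, 1, 1, 1], "travel": [[-0.022, -0.084, 0], [-0.037, -0.079, 0], [-0.05, -0.071, 0], [-0.062, -0.062, 0], [-0.071, -0.05, 0], [-0.079, -0.037, 0], [-0.084, -0.022, 0], [-0.087, -0.008, 0], [-0.087, 0.008, 0], [-0.084, 0.022, 0]], "twist": [0, 0, 0, 0, 0, 0, 0, 0, 0, 0]}}

```text
time_s: 30.52
position: [0.5482, 0.0175, 0.2578]
tool_rot: [[0.069, 0.998, 0.003], [0.998, -0.069, 0.001], [0.001, 0.003, -1.0]]
ft_force: [6.7, 3.9, 4.1]
grip_width: 0.0188
gripper_force: 49.2
```

>>> {"fn": "step_arm", "kwargs": {"fingers": [1, 1, 1, 1, 1, 1, 1, 1, 1, 1], "travel": [[-0.079, 0.044, 0], [-0.071, 0.05, 0], [-0.062, 0.062, 0], [-0.05, 0.071, 0], [-0.037, 0.079, 0], [-0.022, 0.084, 0], [-0.008, 0.087, 0], [0.008, 0.087, 0], [0.022, 0.084, 0], [0.037, 0.079, 0]], "twist": [0, 0, 0, 0, 0, 0, 0, 0, 0, 0]}}

```text
time_s: 31.78
position: [0.618, -0.0136, 0.2578]
tool_rot: [[0.07, 0.998, 0.0], [0.998, -0.07, 0.0], [0.0, 0.0, -1.0]]
ft_force: [-2.9, 2.1, 8.1]
grip_width: 0.0188
gripper_force: 49.5
```

>>> {"fn": "step_arm", "kwargs": {"fingers": [1, 1, 1, 1, 1, 1, 1], "travel": [[0.05, 0.071, 0], [0.062, 0.062, 0], [0.071, 0.05, 0], [0.079, 0.037, 0], [0.084, 0.022, 0], [0.087, 0.008, 0], [0, 0, 0]], "twist": [0, 0, 0, 0, 0, 0, 0]}}

```text
time_s: 32.65
position: [0.6462, 0.0283, 0.2578]
tool_rot: [[0.069, 0.998, 0.002], [0.998, -0.069, 0.0], [0.0, 0.002, -1.0]]
ft_force: [1.5, 1.9, 7.0]
grip_width: 0.019
gripper_force: 49.5
```

One turn back lands exactly on the stop pose, so I'll do the second.

>>> {"fn": "step_arm", "kwargs": {"fingers": [1, 1, 1, 1, 1, 1, 1, 1, 1, 1], "travel": [[0.087, -0.008, 0], [0.084, -0.022, 0], [0.079, -0.037, 0], [0.071, -0.05, 0], [0.062, -0.062, 0], [0.05, -0.071, 0], [0.037, -0.079, 0], [0.022, -0.084, 0], [0.008, -0.087, 0], [-0.008, -0.087, 0]], "twist": [0, 0, 0, 0, 0, 0, 0, 0, 0, 0]}}

```text
time_s: 33.9
position: [0.5909, 0.0813, 0.2578]
tool_rot: [[0.069, 0.998, 0.002], [0.998, -0.069, 0.0], [0.001, 0.002, -1.0]]
ft_force: [1.9, -0.3, 7.5]
grip_width: 0.019
gripper_force: 49.5
```

>>> {"fn": "step_arm", "kwargs": {"fingers": [1, 1, 1, 1, 1, 1, 1, 1, 1, 1], "travel": [[-0.022, -0.084, 0], [-0.037, -0.079, 0], [-0.05, -0.071, 0], [-0.062, -0.062, 0], [-0.071, -0.05, 0], [-0.079, -0.037, 0], [-0.084, -0.022, 0], [-0.087, -0.008, 0], [-0.087, 0.008, 0], [-0.084, 0.022, 0]], "twist": [0, 0, 0, 0, 0, 0, 0, 0, 0, 0]}}

```text
time_s: 35.15
position: [0.5482, 0.0174, 0.2578]
tool_rot: [[0.069, 0.998, 0.002], [0.998, -0.069, 0.001], [0.001, 0.002, -1.0]]
ft_force: [3.1, 3.5, 7.2]
grip_width: 0.0185
gripper_force: 49.5
```

>>> {"fn": "step_arm", "kwargs": {"fingers": [1, 1, 1, 1, 1, 1, 1, 1, 1, 1], "travel": [[-0.079, 0.037, 0], [-0.071, 0.05, 0], [-0.062, 0.062, 0], [-0.05, 0.071, 0], [-0.037, 0.079, 0], [-0.022, 0.084, 0], [-0.008, 0.087, 0], [0.008, 0.087, 0], [0.022, 0.084, 0], [0.037, 0.079, 0]], "twist": [0, 0, 0, 0, 0, 0, 0, 0, 0, 0]}}

```text
time_s: 36.4
position: [0.618, -0.0136, 0.2578]
tool_rot: [[0.07, 0.998, 0.0], [0.998, -0.07, 0.0], [0.0, 0.0, -1.0]]
ft_force: [-3.0, 2.4, 8.4]
grip_width: 0.0189
gripper_force: 49.5
```

>>> {"fn": "step_arm", "kwargs": {"fingers": [1, 1, 1, 1, 1, 1, 1, 1], "travel": [[0.05, 0.071, 0], [0.062, 0.062, 0], [0.071, 0.05, 0], [0.079, 0.037, 0], [0.084, 0.022, 0], [0.087, 0.008, 0], [0, 0, 0], [0, 0, 0]], "twist": [0, 0, 0, 0, 0, 0, 0, 0]}}

```text
time_s: 37.4
position: [0.6462, 0.0281, 0.2578]
tool_rot: [[0.069, 0.998, 0.002], [0.998, -0.069, 0.0], [0.0, 0.002, -1.0]]
ft_force: [1.6, 1.1, 7.3]
grip_width: 0.0189
gripper_force: 49.5
```

Run:
```python
from h import *
im,d=optics.get_image("side"); cv2.imwrite("pics/s3.png",cv2.resize(im[60:340,150:400],None,fx=2,fy=2,interpolation=cv2.INTER_CUBIC))
s=monitor.observe();print(s["position"],s["ft_force"],np.abs(s["qvel"]).max(),s["time_s"])
```

```text
[0.64617084 0.02798691 0.25780924] [0.78072442 0.83314596 6.88364169] 0.1390709825237154 37.45
```

View pics/s3.png

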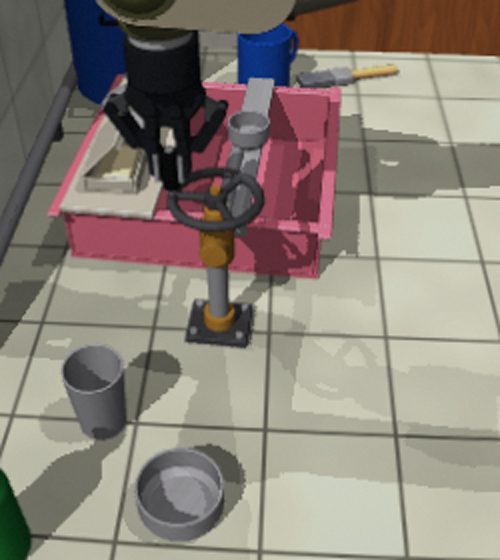

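The final picture shows the fingers on the handle (175,165), the katori on the slat (249,127), and the tumbler and big katori where they were.

```bash
python3 -c "
from rig import close_job; print(close_job())"
```

```text
the job is handed in; nothing more can be done
None
```

I've handed the job in: the small katori stands upright on the middle of the slat, and the valve was shut to its stop, then backed off two full turns with the handle still gripped. By the arm's readings, the handle finished within about 0.3 mm of where it met the stop. It took about 37 s, and I did not touch the big katori or the tumbler.

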